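# Turn a specimen block over the step and stand it under the microscope

### The arm

A 7-joint arm with a two-finger parallel gripper is mounted at the origin on the work surface. World frame = base frame: x ahead of the robot, y to its left, z up, the work surface at z = 0. Lengths are in m, angles in rad, forces in N, time in s.
With the tool pointing down it reaches from about 0.4 to 0.875 m from the base axis. Payload 6.5 kg.
Tool frame: the origin (TCP) lies midway between the tips of the shut fingers; the grasp point (between the pads) lies 19 mm behind it; z points along the fingers, y is the line along which they close (so a half turn about z gives the same grasp; the last joint's range is limited). The gripper opens to 88 mm and grips with 3 to 60 N. Pads are 18 mm wide; open, the fingers measure 123 mm over their backs; the gripper's body (75 mm by 187 mm) begins 45 mm behind the grasp point.
Start: joints at [-1.216, 0.536, -0.004, 1.538, 0.003, 1.067, -0.071], TCP at [0.266, 0.593, 0.239] pointing down, gripper open.
Joint ranges: [-2.7, 2.7], [-0.37, 2.16], [-1.27, 1.26], [0.24, 2.4], [-1.31, 4.45], [0.19, 1.91], [-2.76, 2.76]. Speed limits (rad/s): [2.39, 2.39, 3.14, 3.14, 3.14, 3.14, 3.14].

### API

Orientations are given as a unit quaternion [w, x, y, z].
In Python, from workcell import manip, optics, nets gives the robot as it stands.
- The arm moves only by the tool servo_tool, never from a script. Its arguments are lists of equal length, an entry for each row: "angular": the turn, a rotation vector about the tool's x, y, z in rad, a list of three; "slide": the shift along the tool's x, y, z in mm, a list of three; "claw": the finger opening in mm, from 0 to 88.1. In form: {"angular": [[ax, ay, az], ...], "slide": [[x, y, z], ...], "claw": [claw, ...]}. A call has 1 to 8 rows; each row shifts and turns the commanded pose from where the row before left it, along the tool's axes as they then stand; what a row does not reach is not made up. A row lasts 1/10 s, in which the tool goes at most 50 mm and 8.59 degrees, less where a joint would pass 70% of its speed; a pose out of reach is approached as far as the arm can. A call with a gripper value outside its range is refused whole. The fingers move at their own pace and stop on an object; "force" is the grip in N (left out, the last holds). Time passes only in rows, so rows that do not move let the fingers close. It gives the time, the measured TCP pose, the force, the opening and the grip force at its end, in the units of the state.
- manip.get_state(): the state, without advancing time (a new reading comes with each control period).
- optics.snapshot(name): name is "scene" or "side" or "wrist"; returns the picture (384x512x3 uint8, red, green, blue); there is no depth.
- optics.camera_info(name): a dict with "mtx" (3x3 intrinsics, pixels), "camera_from_world" (4x4, takes a point from world to camera coordinates). Camera axes: x right, y up, looking along -z (the intrinsics and any distortion apply to the point x, -y, -z); pixel columns grow to the right and rows downward; lengths in m; the calibration is good to about 2 mm. A picture is of the moment at which its call begins: read the wrist's pose just before it. camera_info takes no time and is no camera call; for the wrist camera it gives the pose at the moment of the call.
- manip.finish_job(): hands the job in; it is judged then, once.
Trained networks look in the newest picture that a camera, given by its name, has taken for a name from the list of things; names that differ only in an ending like _2 or _b are one class to them, and where a whole thing is asked for, a point or a joint stands for the part that bears it (a point fixed in the world has none). Each returns a list of dicts, best first, with "confidence" (0 to 1); they miss things now and then, are a little off and sometimes report something else, mostly with a low value. They report only what shows in the picture. A call takes as long as a camera call. They do not tell look-alikes from the thing itself.
- nets.find_in(camera, label): "point" ([column, row] in pixels, amid what is visible of it).
- nets.trace(camera, label): "region" (384x512 bool, what is visible of it) and "point" ([column, row] in pixels, amid what is visible of it).
- nets.landmark_of(camera, label): "point" ([column, row] in pixels: a listed point, or the origin of a listed thing).
The state is a dict: "time_s": time; "joint_pos": joint angles; "qd": joint speeds; "effort": joint torques, N m; "eef_pos": TCP position; "tcp_rot": TCP orientation; "ft_force": force on the tool from outside, world axes, zero at the start; "wrist_torque": the same for the moment, N m; "gripper_width": finger opening in m; "finger_force": force on a finger pad.
Only numpy, scipy, OpenCV 4.12 (cv2) and the standard library are available. Lean on these libraries where they do the work, as an engineer would, in place of code of your own. Each camera call takes 0.05 s, during which the arm holds its last target. There are 200 camera calls.

### The job

The grey resin specimen block is lying on its side on the table. Lay it on the deck of the aluminium turning step with its white window facing away from the edge and let go, tumble it over the edge so that it lands standing on its plain end on the rubber pad below, window up, then take it again from above and gently stand it, window up, in the middle of the black stage disc of the microscope. Do not disturb the other things on the table.

Things in the scene. Friction and masses are not known exactly. Their poses are not given: they have to be found in the camera images.
- block_center (a point): Centre of the loose grey resin block: 90 mm long (its x axis), 50 mm wide (y), 65 mm high as it starts lying on the table (z up); 0.25 to 0.5 kg. Its +x end has a round white window 32 mm across and a thin steel band behind it; the -x end is plain. Grip it across the 50 mm width, lying or standing. Standing window up, x points up and the centre is 45 mm above its support.
- step_nose (a point): Middle of the upper front edge of the turning step, a fixed aluminium block with a vertical face. x points level out over the landing pad, z up. The flat deck, 64 mm above the table, 130 mm wide (y), runs 115 mm back from the edge (to -x), no walls. A block lying along x on it, pushed slowly, tips when its centre passes the edge and drops to stand on its leading end on the pad.
- landing (a point): On the black rubber landing pad in front of the step, 50 mm from the step's face. The pad is flat, its top 6 mm above the table (58 mm below the deck), 130 mm wide, and reaches 120 mm from the face; it is open on three sides. The tumbled block ends up standing somewhere on it, near the face. Axes as for the step's edge.
- stage (a point): Centre of the top of the round black stage disc, 110 mm across, 34 mm above the table, on the fixed cream microscope base (200 mm wide, 30 mm high). Its x axis points level to the black pillar 235 mm from the disc's centre; the head is swung aside beyond it, so the space above the disc is free.
- dish: Bystander: open glass dish 60 mm across, 14 mm high, on the microscope base. Leave alone.
- puck: Bystander: grey resin puck, 60 mm across, 28 mm high, origin under its centre. Leave alone.
- jar: Bystander: amber glass jar 64 mm across, 100 mm high. Leave alone.
- coral: Bystander: white branching coral, about 120 mm high, on a round wooden foot 70 mm across. Leave alone.
- beaker: Bystander: clear beaker 68 mm across, 80 mm high. Leave alone.
- washbottle: Bystander: white bottle with red cap 60 mm across, 150 mm high. Leave alone.
There are look-alikes about, which are no part of the job. What is shaped like the part that bears block_center but green or yellow is not meant.

How it is judged:
By the outcome, as a careful person would: the job done as asked, in the order asked, and still so for the second after the job is handed in, with the robot touching nothing.
It also fails if it takes over 61 s, if anything falls off the work surface, if the arm or the gripper's body presses on something with over 40 N, if the wrist force passes 120 N, or if a joint passes its speed limit or range.

## Working session

There is one attempt and no reset: what is moved stays moved. The work goes in short steps, Python scripts to look and compute and a tool call to move; the robot and the scene stay as the last step left them, time stands still between calls to the robot, and variables do not carry over. Pictures are saved under pics/ and viewed, at most 12 in all, crops included, and the job is handed in when it is done.

Besides the shell and the picture viewer there is one more tool, called after "Call:" as name(argument=value, ...), one argument or row to a line, values as JSON. servo_tool: Moves the arm, as the interface text tells. Its arguments: {"type":"object","properties":{"angular":{"type":"array"},"slide":{"type":"array"},"claw":{"type":"array"},"force":{"type":"number"}},"required":["angular","slide","claw"]}

```bash
mkdir -p pics
cat > h.py <<'E'
import numpy as np, cv2
from workcell import manip, optics, nets
def save(cam,fn):
    im=optics.snapshot(cam); cv2.imwrite('pics/'+fn,im[:,:,::-1]); return im
def ray(cam,p,info=None):
    i=info or optics.camera_info(cam); K=np.array(i['mtx']); T=np.array(i['camera_from_world'])
    d=np.linalg.inv(K)@[p[0],p[1],1]; d=np.array([d[0],-d[1],-d[2]])
    R=T[:3,:3]; return -R.T@T[:3,3], R.T@d
def onz(cam,p,z,info=None):
    o,d=ray(cam,p,info); return o+d*(z-o[2])/d[2]
def tri(c1,p1,c2,p2):
    A=[];b=[]
    for c,p in((c1,p1),(c2,p2)):
        o,d=ray(c,p); d/=np.linalg.norm(d); P=np.eye(3)-np.outer(d,d); A.append(P); b.append(P@o)
    return np.linalg.lstsq(np.vstack(A),np.hstack(b),rcond=None)[0]
def proj(cam,X,info=None):
    i=info or optics.camera_info(cam); T=np.array(i['camera_from_world']); c=T[:3,:3]@X+T[:3,3]
    u=np.array(i['mtx'])@[c[0],-c[1],-c[2]]; return u[:2]/u[2]
E
cat > a.py <<'E'
from h import *
np.set_printoptions(precision=3,suppress=True)
a=save('scene','scene0.png'); b=save('side','side0.png')
print({k:(v if not isinstance(v,dict) else list(v)) for k,v in optics.camera_info('scene').items()})
z=dict(block_center=.0325,step_nose=.064,landing=.006,stage=.034)
for n in list(z)+['dish','puck','jar','coral','beaker','washbottle']:
  for c in('scene','side'):
    for r in nets.landmark_of(c,n)[:4]: print(n,c,np.round(r['point'],1),round(r['confidence'],2),onz(c,r['point'],z.get(n,0)))
s=manip.get_state();print(s['time_s'],s['eef_pos'],s['tcp_rot'])
E
python3 a.py
```

```text
{'mtx': array([[455.08 ,   0.   , 260.366],
       [  0.   , 455.08 , 193.557],
       [  0.   ,   0.   ,   1.   ]]), 'camera_from_world': array([[ 0.698,  0.716, -0.016, -0.431],
       [-0.564,  0.563,  0.604,  0.23 ],
       [ 0.442, -0.412,  0.797, -1.538],
       [ 0.   ,  0.   ,  0.   ,  1.   ]])}
block_center scene [381.  147.7] 0.71 [0.666 0.478 0.032]
block_center scene [290.7 121.1] 0.67 [0.386 0.366 0.032]
block_center scene [325.8 143.3] 0.62 [0.532 0.371 0.032]
block_center scene [292.4  92.4] 0.58 [0.292 0.473 0.032]
block_center side [199.9 164.3] 0.71 [0.526 0.358 0.032]
block_center side [167.4 175.6] 0.58 [0.401 0.358 0.032]
block_center side [121.  174.3] 0.58 [0.276 0.463 0.032]
block_center side [216.8 142.8] 0.57 [0.659 0.464 0.032]
step_nose scene [254.9 191.6] 0.69 [0.531 0.065 0.064]
step_nose side [247.4 190. ] 0.66 [0.544 0.084 0.064]
landing scene [245.7 212.9] 0.85 [0.534 0.023 0.006]
landing side [261.6 215.9] 0.69 [0.547 0.014 0.006]
stage side [342.3 258.8] 0.87 [ 0.586 -0.28   0.034]
dish scene [151.6 334. ] 0.85 [ 0.631 -0.38   0.   ]
dish scene [337
[... 213 characters left out ...]
 0.77 [0.38  0.148 0.   ]
jar scene [169.8 285.7] 0.73 [ 0.56  -0.271  0.   ]
jar scene [338.  226.8] 0.58 [0.749 0.177 0.   ]
jar side [280.7 174.4] 0.85 [0.746 0.173 0.   ]
jar side [193.3 217.3] 0.24 [0.38  0.139 0.   ]
coral scene [296.4 268.7] 0.67 [ 0.757 -0.002  0.   ]
coral side [317.1 194.3] 0.63 [0.765 0.005 0.   ]
coral side [341.4 261.1] 0.52 [ 0.606 -0.262  0.   ]
beaker scene [363.3 188.4] 0.83 [0.714 0.336 0.   ]
beaker side [243.4 162. ] 0.7 [0.689 0.325 0.   ]
washbottle scene [321.7 105.4] 0.9 [0.386 0.524 0.   ]
washbottle side [148.4 164.2] 0.66 [0.397 0.526 0.   ]
washbottle side [282.5 173.3] 0.27 [0.756 0.175 0.   ]
1.1 [0.266 0.593 0.239] [ 0.     0.209  0.978 -0.   ]
```

View both.

```bash
cd pics; python3 -c "
import cv2
a=cv2.imread('scene0.png')[70:290,120:420];b=cv2.imread('side0.png')[110:310,90:420]
cv2.imwrite('s0c.png',cv2.resize(a,None,fx=2.6,fy=2.6,interpolation=3));cv2.imwrite('d0c.png',cv2.resize(b,None,fx=2.4,fy=2.4,interpolation=3))"
```

```text
(no output)
```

View pics/s0c.png

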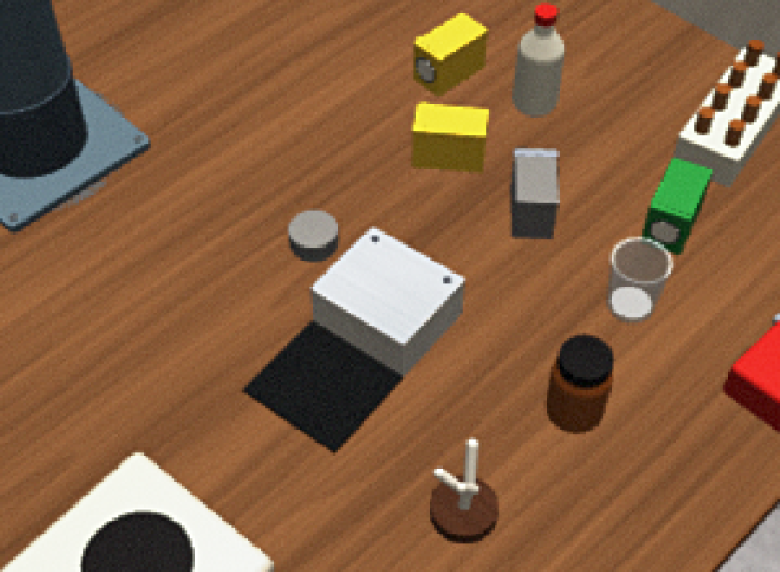

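View pics/d0c.png

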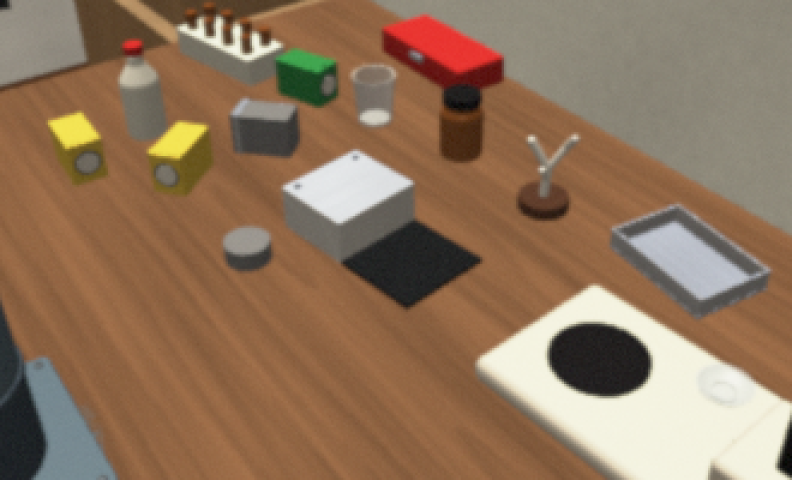

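```bash
cat > m.py <<'E'
from h import *
from scipy.optimize import minimize
np.set_printoptions(precision=4,suppress=True)
ims={c:cv2.imread(f'pics/{c}0.png') for c in('scene','side')}
def rect(c,seed,z,tol):
    im=cv2.medianBlur(ims[c],3); m=np.zeros((386,514),np.uint8)
    cv2.floodFill(im,m,tuple(map(int,seed)),0,(tol,)*3,(tol,)*3,cv2.FLOODFILL_MASK_ONLY|cv2.FLOODFILL_FIXED_RANGE|(255<<8))
    m=cv2.morphologyEx(m[1:-1,1:-1],cv2.MORPH_CLOSE,np.ones((5,5)))
    cs,_=cv2.findContours(cv2.resize(m,None,fx=4,fy=4,interpolation=cv2.INTER_LINEAR)//128*255,cv2.RETR_EXTERNAL,cv2.CHAIN_APPROX_NONE)
    k=max(cs,key=cv2.contourArea)[:,0]/4-.375
    return np.array([onz(c,p,z)[:2] for p in k],np.float32),m
for n,seeds,z,tol in(('deck',((120+390/2.6,70+290/2.6),(90+345/2.4,110+190/2.4)),.064,35),('pad',((120+320/2.6,70+390/2.6),(90+410/2.4,110+262/2.4)),.006,25),('disc',((120+137/2.6,70+560/2.6),(90+600/2.4,110+360/2.4)),.034,25)):
  for c,s in zip(ims,seeds):
    P,m=rect(c,s,z,tol); print(n,c,m.sum()//255)
    if n=='disc': print(cv2.fitEllipse(P))
    else: print(cv2.minAreaRect(P)); print(cv2.boxPoints(cv2.minAreaRect(P)))
ms={}
for c,px in(('scene',(325.8,143.3)),('side',(199.9,164.3))):
    optics.snapshot(c)
    for r in nets.trace(c,'block_center'):
        if r['region'][int(px[1])-2,int(px[0])]: ms[c]=r['region'].astype(np.uint8); print(c,r['confidence'],ms[c].sum()); break
L=np.array([[a,b,h] for a in(-.045,.045) for b in(-.025,.025) for h in(0,.065)])
inf={c:optics.camera_info(c) for c in ms}
def sil(c,q):
    R=np.array([[np.cos(q[2]),-np.sin(q[2]),0],[np.sin(q[2]),np.cos(q[2]),0],[0,0,1]])
    pts=np.array([proj(c,R@l+[q[0],q[1],0],inf[c]) for l in L],np.float32)
    h=cv2.convexHull(pts); o=np.zeros((384*4,512*4),np.uint8)
    cv2.fillConvexPoly(o,np.round((h+.375)*4*16).astype(np.int32),1,shift=4)
    return cv2.resize(o*255,(512,384),interpolation=cv2.INTER_AREA)/255.
def cost(q): return sum(np.abs(sil(c,q)-ms[c]).sum() for c in ms)
best=min((minimize(cost,[.53,.365,a],method='Nelder-Mead',options=dict(initial_simplex=np.array([.53,.365,a])+np.array([[0,0,0],[.015,0,0],[0,.015,0],[0,0,.3]]))) for a in(1.9,2.3,2.7)),key=lambda r:r.fun)
print(best.x,best.fun)
E
python3 m.py
```

```text
deck scene 1357
((0.5248178839683533, 0.12602674961090088), (0.12940730154514313, 0.11544530093669891), 8.267623901367188)
[[0.4525 0.1738]
 [0.4691 0.0596]
 [0.5971 0.0782]
 [0.5805 0.1925]]
deck side 806
((0.5223885178565979, 0.1227775514125824), (0.12930655479431152, 0.1142662763595581), 8.350553512573242)
[[0.4501 0.1699]
 [0.4667 0.0569]
 [0.5947 0.0756]
 [0.5781 0.1887]]
pad scene 1589
((0.5419903993606567, 0.009318754076957703), (0.13081885874271393, 0.12355231493711472), 7.935068607330322)
[[ 0.4687  0.0615]
 [ 0.4857 -0.0609]
 [ 0.6153 -0.0428]
 [ 0.5982  0.0795]]
pad side 1069
((0.5372653603553772, 0.005715005099773407), (0.13148680329322815, 0.12440267205238342), 7.929840564727783)
[[ 0.4636  0.0583]
 [ 0.4807 -0.065 ]
 [ 0.611  -0.0468]
 [ 0.5938  0.0764]]
disc scene 1301
((0.5818954706192017, -0.27229613065719604), (0.105013407766819, 0.1069682314991951), 57.808509826660156)Traceback (most recent call last):
  File "m.py", line 14, in <module>
    P,m=rect(c,s,z,tol); print(n,c,m.sum()//255)
        ~~~~^^^^^^^^^^^
  File "m.py", line 11, in rect
    return np.array([onz(c,p,z)[:2] for p in k],np.float32),m
                     ~~~^^^^^^^
  File "h.py", line 10, in onz
    o,d=ray(cam,p,info); return o+d*(z-o[2])/d[2]
        ~~~^^^^^^^^^^^^
  File "h.py", line 6, in ray
    i=info or optics.camera_info(cam); K=np.array(i['mtx']); T=np.array(i['camera_from_world'])
              ~~~~~~~~~~~~~~~~~~^^^^^
ValueError: time passes only in moves, steps and waits
```

```bash
sed -i 's/i=info or optics.camera_info(cam)/i=info or CI(cam)/; s/^def save/import functools\nCI=functools.cache(lambda c:optics.camera_info(c))\ndef save/' h.py; sed -i 's/ P,m=rect/ \n    P,m=rect/' m.py; python3 m.py | grep -v '^\[\?\[\? *\[\? *0\.[0-9]* *-\?0\.[0-9]*\]' ; python3 -c "
from h import *;print(manip.get_state()['time_s'])"
```

```text
deck scene 1357
((0.5248178839683533, 0.12602674961090088), (0.12940730154514313, 0.11544530093669891), 8.267623901367188)
deck side 806
((0.5223885178565979, 0.1227775514125824), (0.12930655479431152, 0.1142662763595581), 8.350553512573242)
pad scene 1589
((0.5419903993606567, 0.009318754076957703), (0.13081885874271393, 0.12355231493711472), 7.935068607330322)
pad side 1069
((0.5372653603553772, 0.005715005099773407), (0.13148680329322815, 0.12440267205238342), 7.929840564727783)
 [ 0.4807 -0.065 ]
disc scene 1301
((0.5818954706192017, -0.27229613065719604), (0.105013407766819, 0.1069682314991951), 57.808509826660156)
disc side 928
((0.5794079303741455, -0.27528780698776245), (0.1027102842926979, 0.10285647958517075), 171.32986450195312)
scene 0.67 603
side 0.94 633
[0.5311 0.3675 2.3252] 87.62745098039215
1.3
```

Call:
servo_tool(
  angular=[
    [0,0,0.132],
    [0,0,0.132],
    [0,0,0.132],
    [0,0,0],
    [0,0,0],
    [0,0,0],
    [0,0,0],
    [0,0,0],
  ],
  slide=[
    [0,0,0],
    [0,0,0],
    [0,0,0],
    [-43,5,0],
    [-43,5,0],
    [-43,5,0],
    [-43,5,0],
    [-43,5,0],
  ],
  claw=[88,88,88,88,88,88,88,88],
  force=30,
)

```text
time_s: 2.1
eef_pos: [0.4321, 0.4525, 0.2389]
tcp_rot: [0.0, 0.397, 0.918, 0.0]
ft_force: [-0.2, -0.3, -0.1]
gripper_width: 0.088
finger_force: 0.0
```

Call:
servo_tool(
  angular=[
    [0,0,0],
    [0,0,0],
    [0,0,0],
    [0,0,0],
    [0,0,0],
  ],
  slide=[
    [-43,5,0],
    [-43,5,0],
    [-43,4,0],
    [0,0,20],
    [0,0,0],
  ],
  claw=[88,88,88,88,88],
)

```text
time_s: 2.6
eef_pos: [0.5292, 0.3671, 0.2165]
tcp_rot: [-0.001, 0.398, 0.917, -0.002]
ft_force: [-0.6, -0.3, -1.2]
gripper_width: 0.0882
finger_force: 0.0
```

```bash
cat > g.py <<'E'
from h import *
import sys
from scipy.spatial.transform import Rotation as Ro
np.set_printoptions(precision=4,suppress=True)
def go(x,y,z,yaw):
    s=manip.get_state(); q=s['tcp_rot']; R=Ro.from_quat([q[1],q[2],q[3],q[0]])
    c,d=np.cos(yaw),np.sin(yaw); Rt=Ro.from_matrix(np.array([[c,d,0],[d,-c,0],[0,0,-1]]))
    D=np.array([x,y,z])-s['eef_pos']
    print('t',s['time_s'],'tcp',np.array(s['eef_pos']),'yaw',np.degrees(np.arctan2(*R.as_matrix()[1::-1,0])),'f',np.array(s['ft_force']),'w',s['gripper_width'],s['finger_force'],'q7',s['joint_pos'][6])
    print('turn',(R.inv()*Rt).as_rotvec(),'slide now-axes mm',R.inv().apply(D)*1e3,'after turn',Rt.inv().apply(D)*1e3)
if __name__=='__main__': go(*map(float,sys.argv[1:5]))
E
python3 g.py .531 .3675 .022 2.325
python3 -c "
from h import *
i=optics.camera_info('wrist'); im=optics.snapshot('wrist')
B=np.array([.5311,.3675]);c,s=np.cos(2.3252),np.sin(2.3252)
q=[proj('wrist',np.array([B[0]+c*a-s*b,B[1]+s*a+c*b,.065]),i) for a,b in((.045,.025),(.045,-.025),(-.045,-.025),(-.045,.025))]
im=im[:,:,::-1].copy();cv2.imwrite('pics/w1raw.png',im);cv2.polylines(im,[np.int32(q)],True,(0,0,255),1);cv2.imwrite('pics/w1.png',im);np.save('w1.npy',[i['camera_from_world'],0],allow_pickle=True) if 0 else None
print(q)"
```

```text
t 2.6 tcp [0.5292 0.3671 0.2165] yaw 133.0467693732381 f [-0.6253 -0.2657 -1.2283] w 0.08817676536939106 0.0 q7 0.14656914173016888
turn [-0.004  -0.0001 -0.0029] slide now-axes mm [ -0.968    2.3728 194.5257] after turn [ -0.9477   1.5842 194.5338]
[array([227.21287439, 132.52908492]), array([283.35646118, 132.46989074]), array([280.86084133, 226.12451261]), array([229.48120927, 226.1149363 ])]
```

View pics/w1.png

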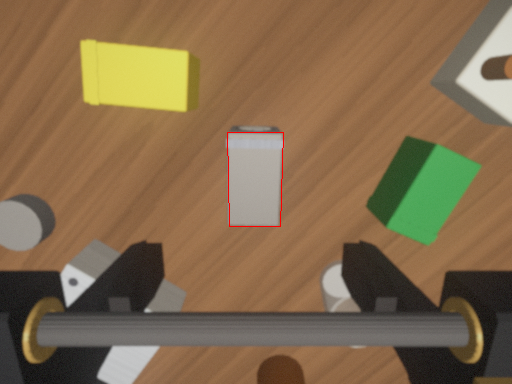

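The overlay matches the block top (columns 228–283, rows 132–226), with the band and window end at the top of the picture. The pose is confirmed, so I descend and grip.

Call:
servo_tool(
  angular=[
    [0,0,0],
    [0,0,0],
    [0,0,0],
    [0,0,0],
    [0,0,0],
    [0,0,0],
    [0,0,0],
    [0,0,0],
  ],
  slide=[
    [-1,2,40],
    [0,0,44],
    [0,0,44],
    [0,0,36],
    [0,0,20],
    [0,0,10],
    [0,0,0],
    [0,0,0],
  ],
  claw=[88,88,88,88,88,88,88,45],
)

```text
time_s: 3.45
eef_pos: [0.5321, 0.3712, 0.0262]
tcp_rot: [0.0, 0.397, 0.918, 0.001]
ft_force: [-0.2, 0.6, 0.1]
gripper_width: 0.0821
finger_force: 0.0
```

Call:
servo_tool(
  angular=[
    [0,0,0],
    [0,0,0],
    [0,0,0],
    [0,0,0],
  ],
  slide=[
    [0,0,0],
    [0,0,0],
    [0,0,0],
    [0,0,0],
  ],
  claw=[45,45,45,45],
  force=30,
)

```text
time_s: 3.85
eef_pos: [0.5313, 0.3694, 0.025]
tcp_rot: [-0.0, 0.397, 0.918, -0.001]
ft_force: [-1.6, -2.2, 1.5]
gripper_width: 0.0502
finger_force: 1.2
```

Call:
servo_tool(
  angular=[
    [0,0,0],
    [0,0,0],
    [0,0,0],
    [0,0,0],
    [0,0,0.12],
    [0,0,0.12],
    [0,0,0.12],
    [0,0,0.12],
  ],
  slide=[
    [0,0,0],
    [0,0,20],
    [0,0,-30],
    [0,0,-40],
    [0,0,-40],
    [0,0,-20],
    [0,0,0],
    [0,0,0],
  ],
  claw=[45,45,45,45,45,45,45,45],
)

```text
time_s: 4.65
eef_pos: [0.5317, 0.3702, 0.1353]
tcp_rot: [0.0, 0.606, 0.796, 0.001]
ft_force: [-0.3, -0.1, -3.9]
gripper_width: 0.0498
finger_force: 30.0
```

```bash
python3 g.py .5253 .113 .091 1.716
```

```text
t 4.65 tcp [0.5317 0.3702 0.1353] yaw 105.42408706443791 f [-0.2513 -0.0909 -3.8711] w 0.04977160779003625 29.971607392653823 q7 -0.24486975174006104
turn [ 0.001  -0.0008  0.124 ] slide now-axes mm [-246.253   -74.6164   43.9959] after turn [-253.5522  -43.5449   44.2594]
```

Call:
servo_tool(
  angular=[
    [0,0,0.124],
    [0,0,0],
    [0,0,0],
    [0,0,0],
    [0,0,0],
    [0,0,0],
    [0,0,0],
    [0,0,0],
  ],
  slide=[
    [0,0,0],
    [-36,-6,0],
    [-42,-7.5,0],
    [-42,-7.5,0],
    [-42,-7.5,0],
    [-42,-7.5,0],
    [-36,-6,0],
    [-13,-2,0],
  ],
  claw=[45,45,45,45,45,45,45,45],
)

```text
time_s: 5.45
eef_pos: [0.5254, 0.1081, 0.1345]
tcp_rot: [0.0, 0.654, 0.756, -0.001]
ft_force: [0.7, -1.0, -3.4]
gripper_width: 0.0498
finger_force: 30.0
```

Call:
servo_tool(
  angular=[
    [0,0,0],
    [0,0,0],
  ],
  slide=[
    [0,0,0],
    [0,0,0],
  ],
  claw=[45,45],
)

```text
time_s: 5.65
eef_pos: [0.5259, 0.1148, 0.1346]
tcp_rot: [-0.0, 0.652, 0.758, 0.0]
ft_force: [-0.6, 0.1, -3.1]
gripper_width: 0.0498
finger_force: 30.0
```

```bash
python3 g.py .5253 .113 .091 1.716; python3 -c "
from h import *
i=optics.camera_info('wrist')
b=save('side','d2.png');a=save('scene','s2.png')
c=np.hstack([cv2.resize(x,None,fx=4,fy=4,interpolation=3) for x in (b[150:240,200:296],a[120:210,215:311])])[:,:,::-1];cv2.imwrite('pics/c2.png',c)"
```

```text
t 5.65 tcp [0.5259 0.1148 0.1346] yaw 98.66234685970926 f [-0.6206  0.0854 -3.0568] w 0.049798375592475026 29.976987205445766 q7 0.048512178603403185
turn [ 0.0002 -0.001   0.006 ] slide now-axes mm [-1.7075 -0.9033 43.565 ] after turn [-1.6674 -0.8842 43.5669]
```

View pics/c2.png

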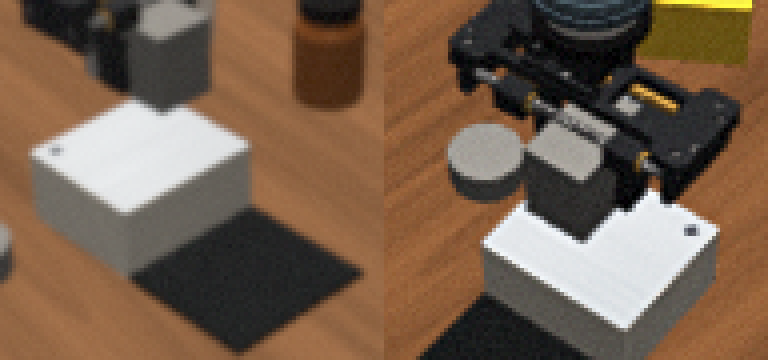

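The block is held level above the deck, with its band end facing back. I lower it until it makes contact.

Call:
servo_tool(
  angular=[
    [0,0,0.006],
    [0,0,0],
    [0,0,0],
    [0,0,0],
    [0,0,0],
    [0,0,0],
  ],
  slide=[
    [-1.5,-1,20],
    [0,0,16],
    [0,0,5],
    [0,0,3],
    [0,0,2],
    [0,0,0],
  ],
  claw=[45,45,45,45,45,45],
  force=20,
)

```text
time_s: 6.35
eef_pos: [0.5255, 0.1119, 0.0891]
tcp_rot: [0.0, 0.654, 0.756, 0.0]
ft_force: [0.7, -0.3, -3.2]
gripper_width: 0.0496
finger_force: 20.0
```

Call:
servo_tool(
  angular=[
    [0,0,0],
    [0,0,0],
    [0,0,0],
  ],
  slide=[
    [0,0,2],
    [0,0,2],
    [0,0,0],
  ],
  claw=[45,45,45],
)

```text
time_s: 6.65
eef_pos: [0.5251, 0.1115, 0.0846]
tcp_rot: [-0.0, 0.654, 0.756, -0.0]
ft_force: [0.9, -0.2, -3.4]
gripper_width: 0.0496
finger_force: 20.0
```

Call:
servo_tool(
  angular=[
    [0,0,0],
    [0,0,0],
    [0,0,0],
  ],
  slide=[
    [0,0,2],
    [0,0,2],
    [0,0,0],
  ],
  claw=[45,45,45],
)

```text
time_s: 6.95
eef_pos: [0.5249, 0.1114, 0.0804]
tcp_rot: [-0.0, 0.654, 0.756, -0.0]
ft_force: [-0.7, 0.8, -4.0]
gripper_width: 0.0497
finger_force: 20.0
```

Call:
servo_tool(
  angular=[
    [0,0,0],
    [0,0,0],
    [0,0,0],
  ],
  slide=[
    [0,0,2],
    [0,0,1.5],
    [0,0,0],
  ],
  claw=[45,45,45],
)

```text
time_s: 7.25
eef_pos: [0.525, 0.1115, 0.077]
tcp_rot: [-0.0, 0.654, 0.756, -0.0]
ft_force: [0.4, 0.0, -3.4]
gripper_width: 0.0501
finger_force: 20.0
```

Call:
servo_tool(
  angular=[
    [0,0,0],
    [0,0,0],
    [0,0,0],
  ],
  slide=[
    [0,0,1.5],
    [0,0,1],
    [0,0,0],
  ],
  claw=[45,45,45],
)

```text
time_s: 7.55
eef_pos: [0.525, 0.1115, 0.0746]
tcp_rot: [-0.0, 0.654, 0.756, -0.0]
ft_force: [-0.0, 0.4, -2.7]
gripper_width: 0.0497
finger_force: 20.0
```

Call:
servo_tool(
  angular=[
    [0,0,0],
    [0,0,0],
    [0,0,0],
  ],
  slide=[
    [0,0,1],
    [0,0,1],
    [0,0,0],
  ],
  claw=[45,45,45],
)

```text
time_s: 7.85
eef_pos: [0.525, 0.1115, 0.0726]
tcp_rot: [-0.0, 0.654, 0.756, -0.0]
ft_force: [-0.0, 0.3, -3.6]
gripper_width: 0.05
finger_force: 20.0
```

Call:
servo_tool(
  angular=[
    [0,0,0],
    [0,0,0],
    [0,0,0],
  ],
  slide=[
    [0,0,1],
    [0,0,1],
    [0,0,0],
  ],
  claw=[45,45,45],
)

```text
time_s: 8.15
eef_pos: [0.5252, 0.1116, 0.0713]
tcp_rot: [-0.0, 0.654, 0.756, 0.0]
ft_force: [-1.7, 0.1, 4.7]
gripper_width: 0.0496
finger_force: 20.0
```

```bash
python3 -c "
from h import *
b=save('side','d3.png');a=save('scene','s3.png')
c=np.hstack([cv2.resize(x,None,fx=4,fy=4,interpolation=3) for x in (b[150:240,200:296],a[120:210,215:311])])[:,:,::-1];cv2.imwrite('pics/c3.png',c)
print(manip.get_state()['ft_force'])"
```

```text
[-2.72859567 -0.14711413  5.20041205]
```

View pics/c3.png

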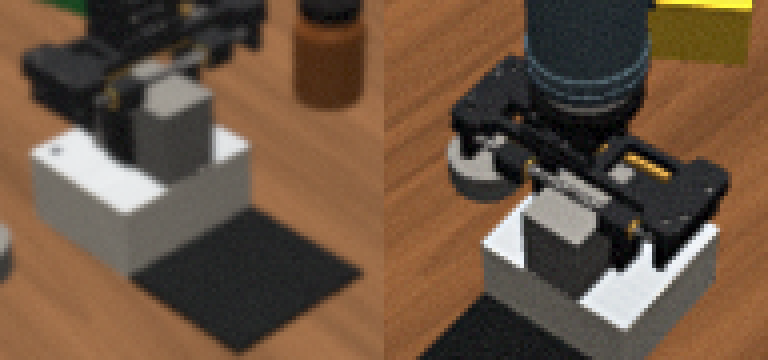

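Call:
servo_tool(
  angular=[
    [0,0,0],
    [0,0,0],
    [0,0,0],
    [0,0,0],
    [0,0,0],
    [0,0,0],
    [0,0,0],
    [0,0,0],
  ],
  slide=[
    [0,0,0],
    [0,0,0],
    [0,0,0],
    [0,0,-10],
    [0,0,-30],
    [0,0,-30],
    [0,0,-10],
    [0,0,0],
  ],
  claw=[60,88,88,88,88,88,88,88],
)

```text
time_s: 9.05
eef_pos: [0.5262, 0.1119, 0.1524]
tcp_rot: [0.001, 0.654, 0.756, 0.002]
ft_force: [0.4, 0.3, 0.1]
gripper_width: 0.0881
finger_force: 0.0
```

Call:
servo_tool(
  angular=[
    [0,0,0],
    [0,0,0],
    [0,0,0],
    [0,0,0],
    [0,0,0],
    [0,0,0],
    [0,0,0],
    [0,0,0],
  ],
  slide=[
    [33,0,0],
    [33,0,0],
    [4,0,0],
    [0,0,0],
    [0,0,20],
    [0,0,30],
    [0,0,13],
    [0,0,0],
  ],
  claw=[0,0,0,0,0,0,0,0],
)

```text
time_s: 9.85
eef_pos: [0.5137, 0.1789, 0.0858]
tcp_rot: [-0.001, 0.655, 0.756, -0.002]
ft_force: [0.2, -0.4, -0.0]
gripper_width: 0.0262
finger_force: 0.0
```

```bash
cat > t.py <<'E'
from h import *
import sys
np.set_printoptions(precision=4,suppress=True)
t=sys.argv[1]
b=save('side','d%s.png'%t);a=save('scene','s%s.png'%t)
c=np.hstack([cv2.resize(x,None,fx=4,fy=4,interpolation=3) for x in (b[150:240,200:296],a[120:210,215:311])])[:,:,::-1];cv2.imwrite('pics/c%s.png'%t,c)
E
python3 g.py .5253 .113 .091 1.716;python3 t.py 4
```

```text
t 9.85 tcp [0.5137 0.1789 0.0858] yaw 98.17003685969141 f [ 0.1769 -0.4368 -0.0152] w 0.026227768519743355 0.0 q7 -0.056475015629756806
turn [-0.0042  0.0019 -0.0026] slide now-axes mm [-66.9159   2.1239  -5.0841] after turn [-66.9116   1.9708  -5.2017]
```

View pics/c4.png

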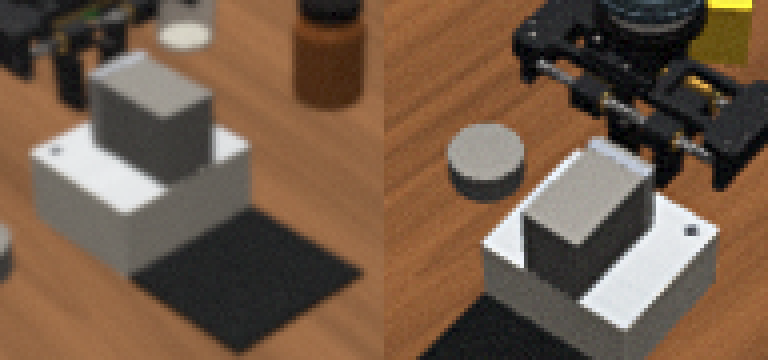

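Call:
servo_tool(
  angular=[
    [0,0,0],
    [0,0,0],
    [0,0,0],
    [0,0,0],
    [0,0,0],
    [0,0,0],
    [0,0,0],
    [0,0,0],
  ],
  slide=[
    [0,2,-2],
    [-4,0,0],
    [-5,0,0],
    [-4,0,0],
    [-4,0,0],
    [-4,0,0],
    [-4,0,0],
    [-4,0,0],
  ],
  claw=[0,0,0,0,0,0,0,0],
)

```text
time_s: 10.75
eef_pos: [0.5214, 0.1524, 0.0898]
tcp_rot: [-0.0, 0.654, 0.756, 0.0]
ft_force: [-0.1, 2.7, 2.3]
gripper_width: 0.0001
finger_force: 1.4
```

Call:
servo_tool(
  angular=[
    [0,0,0],
    [0,0,0],
    [0,0,0],
    [0,0,0],
    [0,0,0],
    [0,0,0],
  ],
  slide=[
    [-4,0,0],
    [-4,0,0],
    [-3,0,0],
    [-3,0,0],
    [0,0,0],
    [0,0,0],
  ],
  claw=[0,0,0,0,0,0],
)

```text
time_s: 11.35
eef_pos: [0.523, 0.1376, 0.0895]
tcp_rot: [0.0, 0.655, 0.756, -0.001]
ft_force: [-0.0, 0.4, -0.1]
gripper_width: 0.0003
finger_force: 0.0
```

```bash
python3 g.py .5253 .113 .091 1.716;python3 t.py 5
```

```text
t 11.35 tcp [0.523  0.1376 0.0895] yaw 98.21162934683618 f [-0.0021  0.3971 -0.1337] w 0.0003414294826135743 0.0 q7 0.019470567265758954
turn [-0.0007  0.0009 -0.0019] slide now-axes mm [-24.6975  -1.2735  -1.4868] after turn [-24.6937  -1.3191  -1.5103]
```

View pics/c5.png

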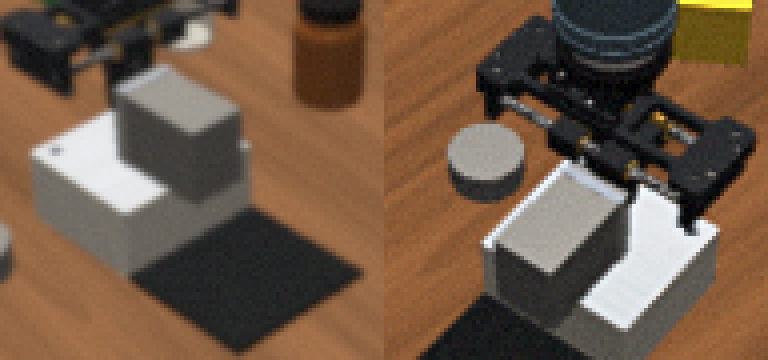

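Call:
servo_tool(
  angular=[
    [0,0,0],
    [0,0,0],
    [0,0,0],
    [0,0,0],
    [0,0,0],
    [0,0,0],
    [0,0,0],
    [0,0,0],
  ],
  slide=[
    [-3,0,0],
    [-3,0,0],
    [-2,0,0],
    [-2,0,0],
    [-2,0,0],
    [-2,0,0],
    [-1.5,0,0],
    [-1.5,0,0],
  ],
  claw=[0,0,0,0,0,0,0,0],
)

```text
time_s: 12.25
eef_pos: [0.5258, 0.1218, 0.0898]
tcp_rot: [0.0, 0.654, 0.756, 0.0]
ft_force: [-0.7, 3.0, 2.5]
gripper_width: 0.0004
finger_force: 1.3
```

Call:
servo_tool(
  angular=[
    [0,0,0],
    [0,0,0],
    [0,0,0],
    [0,0,0],
    [0,0,0],
    [0,0,0],
    [0,0,0],
    [0,0,0],
  ],
  slide=[
    [-1.5,0,0],
    [-1.5,0,0],
    [-1.5,0,0],
    [0,0,0],
    [0,0,0],
    [0,0,0],
    [0,0,0],
    [0,0,0],
  ],
  claw=[0,0,0,0,0,0,0,0],
)

```text
time_s: 13.05
eef_pos: [0.5263, 0.1173, 0.0897]
tcp_rot: [0.0, 0.654, 0.756, 0.0]
ft_force: [-0.6, 0.7, -0.1]
gripper_width: 0.0002
finger_force: 0.0
```

```bash
python3 g.py .5253 .113 .091 1.716;python3 t.py 6
```

```text
t 13.05 tcp [0.5263 0.1173 0.0897] yaw 98.26026059520413 f [-0.6066  0.7147 -0.1272] w 0.00020948454576306564 0.0 q7 0.05846833092827329
turn [ 0.     0.    -0.001] slide now-axes mm [-4.1345 -1.6135 -1.2738] after turn [-4.1328 -1.6178 -1.2738]
```

View pics/c6.png

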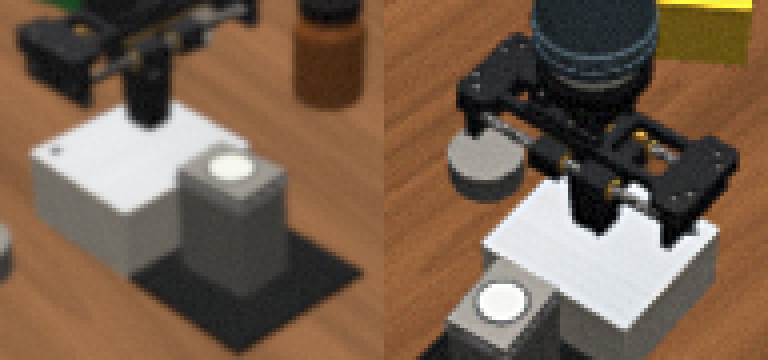

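```bash
cat > w.py <<'E'
from h import *
import sys
t=sys.argv[1]; np.set_printoptions(precision=4,suppress=True)
for c,f,p in(('scene','s',(244,195)),('side','d',(258,192))):
    im=cv2.imread(f'pics/{f}{t}.png').min(axis=2); x,y=p; r=9
    g=np.clip(im[y-r:y+r,x-r:x+r].astype(float)-190,0,None)
    n,l=cv2.connectedComponents((g>0).astype(np.uint8)); g*=(l==l[r,r])
    Y,X=np.mgrid[y-r:y+r,x-r:x+r]; q=((X*g).sum()/g.sum(),(Y*g).sum()/g.sum()); print(c,q,(g>0).sum(),onz(c,q,.096))
E
python3 w.py 6
```

```text
scene (np.float64(244.01741780971042), np.float64(194.93163509688657)) 85 [0.5362 0.02   0.096 ]
side (np.float64(257.34613538166104), np.float64(191.3110897743639)) 52 [0.5376 0.0213 0.096 ]
```

Call:
servo_tool(
  angular=[
    [0,0,0],
    [0,0,0],
    [0,0,0],
    [0,0,0],
    [0,0,0],
  ],
  slide=[
    [0,0,-30],
    [0,0,-45],
    [0,0,-45],
    [0,0,-30],
    [0,0,0],
  ],
  claw=[88,88,88,88,88],
)

```text
time_s: 13.65
eef_pos: [0.529, 0.1178, 0.2441]
tcp_rot: [0.002, 0.654, 0.756, 0.004]
ft_force: [0.8, -0.1, -0.5]
gripper_width: 0.0382
finger_force: 0.0
```

Call:
servo_tool(
  angular=[
    [0,0,0],
    [0,0,0],
    [0,0,0],
    [0,0,0],
  ],
  slide=[
    [-20,0,0],
    [-20,0,0],
    [-10,0,0],
    [0,0,0],
  ],
  claw=[88,88,88,88],
)

```text
time_s: 14.05
eef_pos: [0.5333, 0.0662, 0.2391]
tcp_rot: [-0.0, 0.655, 0.755, -0.001]
ft_force: [0.2, 0.9, 0.4]
gripper_width: 0.07
finger_force: 0.0
```

```bash
python3 g.py .537 .0207 .052 1.716
python3 -c "
from h import *
i=optics.camera_info('wrist'); im=optics.snapshot('wrist')[:,:,::-1].copy()
B=np.array([.537,.0207]);a0=1.716;c,s=np.cos(a0),np.sin(a0)
q=[proj('wrist',np.array([B[0]+c*a-s*b,B[1]+s*a+c*b,.096]),i) for a,b in((.0325,.025),(.0325,-.025),(-.0325,-.025),(-.0325,.025))]
cv2.polylines(im,[np.int32(q)],True,(0,0,255),1);cv2.imwrite('pics/w7.png',im)
print(q)"
```

```text
t 14.05 tcp [0.5333 0.0662 0.2391] yaw 98.10190038630773 f [0.1916 0.8927 0.4284] w 0.06998966029299618 0.0 q7 0.07725112403824035
turn [-0.001   0.0006 -0.0038] slide now-axes mm [-45.497   -2.5342 187.1679] after turn [-45.6006  -2.8931 187.1374]
[array([222.19155527, 196.11747034]), array([276.6328448 , 196.00086621]), array([275.30202926, 259.39335013]), array([224.18579722, 259.49323616])]
```

View pics/w7.png

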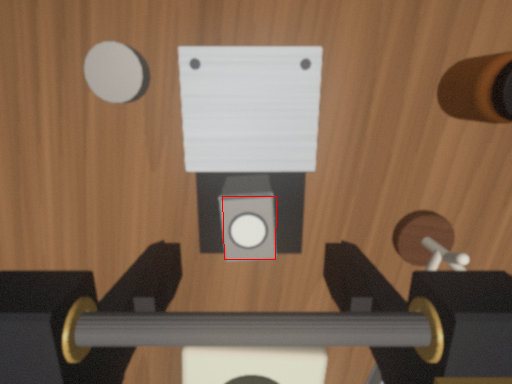

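Call:
servo_tool(
  angular=[
    [0,0,0],
    [0,0,0],
    [0,0,0],
    [0,0,0],
    [0,0,0],
    [0,0,0],
    [0,0,0],
    [0,0,0],
  ],
  slide=[
    [-20,-1.5,0],
    [-18,-1,0],
    [-7.5,-0.5,0],
    [0,0,30],
    [0,0,40],
    [0,0,30],
    [0,0,10],
    [0,0,0],
  ],
  claw=[88,88,88,88,88,88,88,88],
)

```text
time_s: 14.9
eef_pos: [0.5362, 0.0231, 0.1287]
tcp_rot: [-0.001, 0.654, 0.756, -0.001]
ft_force: [-0.4, 0.7, -0.1]
gripper_width: 0.0876
finger_force: 0.0
```

```bash
python3 g.py .537 .0207 .052 1.716
```

```text
t 14.9 tcp [0.5362 0.0231 0.1287] yaw 98.30731494471371 f [-0.3618  0.6753 -0.0915] w 0.0876486324372373 0.0 q7 0.23593135917755617
turn [-0.0027 -0.0003 -0.0002] slide now-axes mm [-2.5312  0.6451 76.6692] after turn [-2.5081  0.4376 76.6714]
```

Call:
servo_tool(
  angular=[
    [0,0,0],
    [0,0,0],
    [0,0,0],
    [0,0,0],
    [0,0,0],
    [0,0,0],
    [0,0,0],
    [0,0,0],
  ],
  slide=[
    [-1.5,0,20],
    [0,0,30],
    [0,0,18],
    [0,0,6],
    [0,0,0],
    [0,0,0],
    [0,0,0],
    [0,0,0],
  ],
  claw=[88,88,88,88,80,70,60,45],
  force=25,
)

```text
time_s: 15.7
eef_pos: [0.538, 0.0209, 0.0567]
tcp_rot: [0.001, 0.654, 0.756, 0.001]
ft_force: [-0.4, -0.7, 0.4]
gripper_width: 0.0581
finger_force: 0.0
```

Call:
servo_tool(
  angular=[
    [0,0,0],
    [0,0,0],
    [0,0,0],
    [0,0,0],
    [0,0,0],
  ],
  slide=[
    [0,0,0],
    [0,0,0],
    [0,0,0],
    [0,0,0],
    [0,0,0],
  ],
  claw=[45,45,45,45,45],
)

```text
time_s: 16.2
eef_pos: [0.537, 0.0209, 0.0562]
tcp_rot: [-0.0, 0.654, 0.756, -0.0]
ft_force: [-3.3, -0.6, 6.1]
gripper_width: 0.05
finger_force: 24.6
```

Call:
servo_tool(
  angular=[
    [0,0,0],
    [0,0,0],
    [0,0,0],
    [0,0,0],
    [0,0,0],
    [0,0,0],
  ],
  slide=[
    [0,0,0],
    [0,0,-10],
    [0,0,-30],
    [0,0,-30],
    [0,0,-10],
    [0,0,0],
  ],
  claw=[45,45,45,45,45,45],
)

```text
time_s: 16.8
eef_pos: [0.5382, 0.0209, 0.137]
tcp_rot: [0.001, 0.654, 0.756, 0.001]
ft_force: [0.9, 0.5, -3.3]
gripper_width: 0.0505
finger_force: 24.6
```

```bash
python3 g.py .5807 -.2738 .155 1.716
```

```text
t 16.8 tcp [0.5382 0.0209 0.137 ] yaw 98.2577350956087 f [ 0.9141  0.5432 -3.3253] w 0.050462054084035514 24.606256687286248 q7 0.23771982442844405
turn [ 0.003  -0.0001 -0.0011] slide now-axes mm [-297.7889   -0.2602  -18.0507] after turn [-297.7899   -0.6364  -18.0243]
```

Call:
servo_tool(
  angular=[
    [0,0,0],
    [0,0,0],
    [0,0,0],
    [0,0,0],
    [0,0,0],
    [0,0,0],
    [0,0,0],
    [0,0,0],
  ],
  slide=[
    [-15,0,0],
    [-30,0,0],
    [-35,0,0],
    [-35,0,0],
    [-35,0,0],
    [-35,0,0],
    [-35,0,0],
    [-35,0,0],
  ],
  claw=[45,45,45,45,45,45,45,45],
)

```text
time_s: 17.6
eef_pos: [0.5722, -0.2341, 0.1336]
tcp_rot: [-0.001, 0.655, 0.756, -0.001]
ft_force: [0.4, 0.6, -3.1]
gripper_width: 0.0505
finger_force: 24.6
```

Call:
servo_tool(
  angular=[
    [0,0,0],
    [0,0,0],
    [0,0,0],
    [0,0,0],
    [0,0,0],
  ],
  slide=[
    [-25,0,0],
    [-13,0,0],
    [-5,0,0],
    [0,0,0],
    [0,0,0],
  ],
  claw=[45,45,45,45,45],
)

```text
time_s: 18.1
eef_pos: [0.58, -0.2722, 0.1352]
tcp_rot: [-0.001, 0.654, 0.757, 0.0]
ft_force: [-0.4, -0.1, -3.8]
gripper_width: 0.0501
finger_force: 24.6
```

```bash
python3 g.py .5807 -.2738 .090 1.716
```

```text
t 18.1 tcp [ 0.58   -0.2722  0.1352] yaw 98.35409805294134 f [-0.3749 -0.0916 -3.8088] w 0.0500688873487696 24.606778808154388 q7 0.732946564808602
turn [-0.0006 -0.0017  0.0006] slide now-axes mm [-1.7281  0.4459 45.1552] after turn [-1.6527  0.4216 45.1583]
```

Call:
servo_tool(
  angular=[
    [0,0,0],
    [0,0,0],
    [0,0,0],
    [0,0,0],
    [0,0,0],
    [0,0,0],
    [0,0,0],
  ],
  slide=[
    [-1.5,0,10],
    [0,0,15],
    [0,0,12],
    [0,0,6],
    [0,0,3],
    [0,0,0],
    [0,0,0],
  ],
  claw=[45,45,45,45,45,45,45],
)

```text
time_s: 18.8
eef_pos: [0.5805, -0.2758, 0.0901]
tcp_rot: [0.0, 0.654, 0.756, 0.0]
ft_force: [0.5, -0.3, -3.2]
gripper_width: 0.05
finger_force: 24.6
```

```bash
python3 g.py .5807 -.2738 .0842 1.716
python3 -c "
from h import *
c=np.hstack([cv2.resize(x[180:300,i:i+128],None,fx=3,fy=3,interpolation=3) for x,i in((save('side','d8.png'),280),(save('scene','s8.png'),110))])[:,:,::-1];cv2.imwrite('pics/c8.png',c)"
```

```text
t 18.8 tcp [ 0.5805 -0.2758  0.0901] yaw 98.24563527264168 f [ 0.5035 -0.3119 -3.1776] w 0.049973150628503 24.606132216224523 q7 0.7525427038464904
turn [ 0.0006  0.0004 -0.0013] slide now-axes mm [1.987  0.4388 5.8666] after turn [1.9838 0.4448 5.8672]
```

View pics/c8.png

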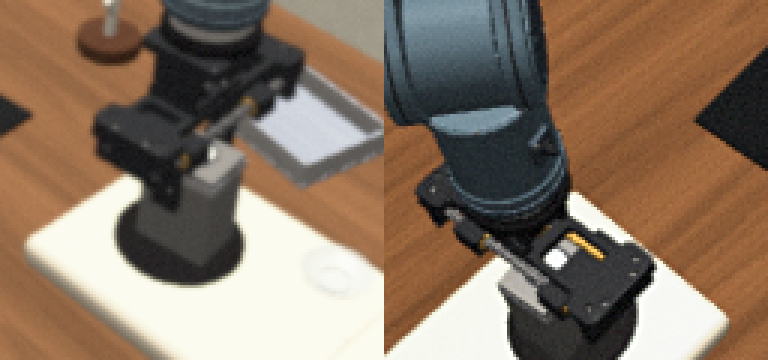

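The block is upright over the disc and clear of the dish. I finish lowering in small steps.

Call:
servo_tool(
  angular=[
    [0,0,0],
    [0,0,0],
    [0,0,0],
    [0,0,0],
    [0,0,0],
    [0,0,0],
  ],
  slide=[
    [1.5,0.5,1],
    [0,0,1],
    [0,0,1],
    [0,0,1],
    [0,0,0.5],
    [0,0,0],
  ],
  claw=[45,45,45,45,45,45],
)

```text
time_s: 19.5
eef_pos: [0.5805, -0.274, 0.0851]
tcp_rot: [-0.0, 0.654, 0.756, -0.0]
ft_force: [-0.3, -0.7, -2.9]
gripper_width: 0.0501
finger_force: 24.6
```

Call:
servo_tool(
  angular=[
    [0,0,0],
    [0,0,0],
    [0,0,0],
  ],
  slide=[
    [0,0,0.5],
    [0,0,0.5],
    [0,0,0],
  ],
  claw=[45,45,45],
)

```text
time_s: 19.8
eef_pos: [0.5806, -0.2741, 0.0843]
tcp_rot: [0.0, 0.654, 0.756, 0.0]
ft_force: [0.0, 0.1, -2.8]
gripper_width: 0.0504
finger_force: 24.6
```

Call:
servo_tool(
  angular=[
    [0,0,0],
    [0,0,0],
    [0,0,0],
  ],
  slide=[
    [0,0,0.5],
    [0,0,0.3],
    [0,0,0],
  ],
  claw=[45,45,45],
)

```text
time_s: 20.1
eef_pos: [0.5806, -0.2741, 0.0842]
tcp_rot: [0.0, 0.654, 0.756, 0.0]
ft_force: [-2.4, 2.0, 5.1]
gripper_width: 0.0506
finger_force: 24.6
```

```bash
python3 g.py .5807 -.2738 .0842 1.716
```

```text
t 20.1 tcp [ 0.5806 -0.2741  0.0842] yaw 98.25150797977466 f [-2.3604  1.9623  5.1174] w 0.05059490753011649 24.61417810983903 q7 0.7527056774757609
turn [ 0.0002 -0.0002 -0.0012] slide now-axes mm [0.2424 0.1279 0.0187] after turn [0.2422 0.1282 0.0187]
```

Contact is made, so I open and retreat straight up.

Call:
servo_tool(
  angular=[
    [0,0,0],
    [0,0,0],
    [0,0,0],
    [0,0,0],
    [0,0,0],
    [0,0,0],
    [0,0,0],
    [0,0,0],
  ],
  slide=[
    [0,0,-0.4],
    [0,0,0],
    [0,0,0],
    [0,0,0],
    [0,0,-10],
    [0,0,-25],
    [0,0,-40],
    [0,0,-40],
  ],
  claw=[52,60,75,88,88,88,88,88],
)

```text
time_s: 20.9
eef_pos: [0.5802, -0.274, 0.2005]
tcp_rot: [-0.0, 0.654, 0.756, -0.0]
ft_force: [1.0, -0.9, 0.3]
gripper_width: 0.0878
finger_force: 0.0
```

Call:
servo_tool(
  angular=[
    [0,0,0],
    [0,0,0],
    [0,0,0],
    [0,0,0],
    [0,0,0],
  ],
  slide=[
    [35,0,-30],
    [40,0,0],
    [40,0,0],
    [20,0,0],
    [0,0,0],
  ],
  claw=[88,88,88,88,88],
)

```text
time_s: 21.4
eef_pos: [0.5614, -0.1364, 0.2295]
tcp_rot: [-0.0, 0.652, 0.758, 0.001]
ft_force: [-0.5, -0.1, -0.2]
gripper_width: 0.0881
finger_force: 0.0
```

```bash
python3 -c "
from h import *
a=save('side','d9.png');b=save('scene','s9.png')
c=np.hstack([cv2.resize(x[180:340,i:i+150],None,fx=2.6,fy=2.6,interpolation=3) for x,i in((a,270),(b,100))])[:,:,::-1];cv2.imwrite('pics/c9.png',c)
for n in ('dish','puck','coral'): print(n,[ (np.round(r['point'],1),round(r['confidence'],2)) for r in nets.landmark_of('scene',n)[:2]])
"
```

```text
dish [(array([149.3, 335.5]), 0.79)]
puck [(array([241.4, 162.4]), 0.62)]
coral [(array([298.8, 267.4]), 0.77)]
```

View pics/c9.png

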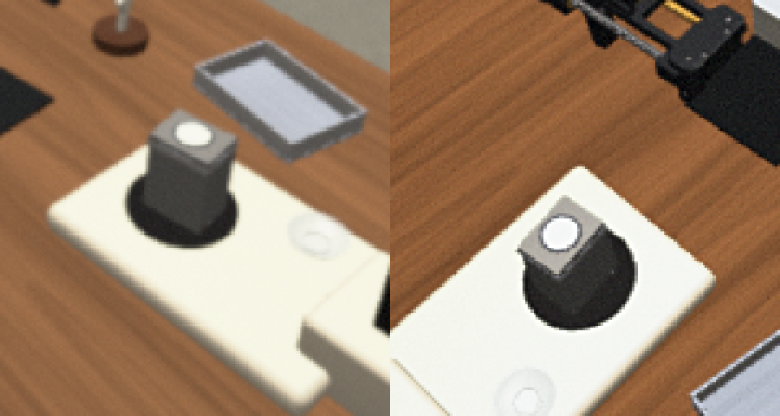

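The block stands window up on the disc: window at (165, 270) in the scene view and (344, 231) in the side view. I check centring once before handing in.

```bash
python3 -c "
from h import *
a=onz('scene',(165.4,269.6),.124);b=onz('side',(344.2,231.2),.124);m=(a+b)/2;print(a,b)
e=np.hypot(*(m[:2]-[.5807,-.2738]));print(e)
if e<.006: print(manip.finish_job())"
```

```text
[ 0.58266827 -0.27409557  0.124     ] [ 0.58282377 -0.2764854   0.124     ]
0.0025313492585389706
the job is handed in; nothing more can be done
None
```

The job is handed in: the grey block was laid on the deck, tumbled onto the pad, and now stands window up about 2.5 mm from the middle of the stage disc, at about 21.6 s, with no sign in the pictures of anything else moved.

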